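Tip optical posts from a tray through the slot of a post box

ROBOT

A 6-joint arm with a two-finger parallel gripper is mounted at the origin on a cart in front of the work surface, level with it; the furniture and walls round the work are solid. World frame = base frame: x ahead of the robot, y to its left, z up, the work surface at z = 0. Lengths are in m, angles in rad, forces in N, time in s.
With the tool pointing down it reaches from about 0.325 to 0.9 m from the base axis. Payload 6.1 kg.
Tool frame: the origin (TCP) lies midway between the tips of the shut fingers; the grasp point (between the pads) lies 19 mm behind it (ctrl.tcp_to_grasp is the z of the grasp point in the tool frame, in m); z points along the fingers, y is the line along which they close (so a half turn about z gives the same grasp; the last joint's range is limited). The gripper opens to 87 mm and grips with 3 to 60 N. Pads are 19 mm wide; open, the fingers measure 117 mm over their backs; the gripper's body (75 mm by 190 mm) begins 51 mm behind the grasp point.
Start: joints at [1.038, 0.22, 1.526, -0, 1.395, -0.126], TCP at [0.247, 0.574, 0.196] pointing down, gripper open.
Joint ranges: [-2.98, 2.98], [-0.91, 2.08], [0.09, 2.57], [-1.24, 4.39], [0.2, 2.65], [-2.68, 2.68]. Speed limits (rad/s): [2.57, 2.57, 3.01, 3.14, 3.14, 3.14].

INTERFACE

Orientations are given as a 3x3 rotation matrix whose columns are the frame's x, y, z axes.
In Python, from rig import sensors, capture, job, masks_of, mark_of, ctrl gives the robot as it stands.
- The arm moves only by the tool apply_moves, never from a script. Its argument "steps" is one flat list of numbers, 7 for each row, row after row: the shift along the tool's x, y, z in m, then the turn, a rotation vector about the tool's x, y, z in degrees, then the opening, from -1 (shut) to 1 (fully open), so that 0 is half open. In form: [dx, dy, dz, rx, ry, rz, hand, dx, dy, dz, rx, ry, rz, hand, ...]. A call has 1 to 20 rows; each row shifts and turns the commanded pose from where the row before left it, along the tool's axes as they then stand; what a row does not reach is not made up. A row lasts 1/12 s, in which the tool goes at most 41.7 mm and 7.16 degrees, less where a joint would pass 70% of its speed; a pose out of reach is approached as far as the arm can. A call with a gripper value outside its range is refused whole. The fingers move at their own pace and stop on an object; "grip_force" is the grip in N (left out, the last holds). Time passes only in rows, so rows that do not move let the fingers close. It gives the time, the measured TCP pose, the force, the opening and the grip force at its end, in the units of the state.
- sensors.state(): the state, without advancing time (a new reading comes with each control period).
- capture(name): name is "side" or "top"; returns a dict with "color" (420x560x3 uint8, red, green, blue), "K" (3x3 intrinsics, pixels), "k1" (the pictures are not rectified: a ray, as slopes to the right and down, at radius r is drawn at 1 + k1 r^2 times it, then the intrinsics apply), "rvec" (rotation vector, rad) and "tvec" (3), from world to camera coordinates, as OpenCV has them. Camera axes: x right, y down, z forward; pixel columns grow to the right and rows downward; lengths in m; the calibration is good to about 2 mm. A picture is of the moment at which its call begins. There is no depth.
- job.hand_in(): hands the job in; it is judged then, once.
Trained networks look in a picture, given as the dict that the camera call returned (one of the last four; its "shot" number tells which), for a name from the list of things; names that differ only in an ending like _2 or _b are one class to them, and where a whole thing is asked for, a point or a joint stands for the part that bears it (a point fixed in the world has none). Each returns a list of dicts, best first, with "score" (0 to 1); they miss things now and then, are a little off and sometimes report something else, mostly with a low value. They report only what shows in the picture. A call takes as long as a camera call. They do not tell look-alikes from the thing itself.
- masks_of(picture, thing): "pixels" (420x560 bool, what is visible of it) and "rect" ([left, top, width, height] in pixels, round what is visible of it).
- mark_of(picture, thing): "at" ([column, row] in pixels: a listed point, or the origin of a listed thing).
The state is a dict: "t": time; "joint_pos": joint angles; "qd": joint speeds; "joint_torque": joint torques, N m; "tcp_pos": TCP position; "ee_rot": TCP orientation; "force": force on the tool from outside, world axes, zero at the start; "torque": the same for the moment, N m; "width": finger opening in m; "grip_force": force on a finger pad.
Only numpy, scipy, OpenCV 4.12 (cv2) and the standard library are available. Lean on these libraries where they do the work, as an engineer would, in place of code of your own. Each camera call takes 0.05 s, during which the arm holds its last target. There are 200 camera calls.

TASK

Put the two steel posts away: tip them out of the grey tray, without touching the posts with the fingers, through the slot in the lid of the black post box so that both lie fully inside it. Then stand the empty tray upright on the table again and let go of it; leave the screwdriver where it lies.

Things in the scene. Friction and masses are not known exactly. Their poses are not given: they have to be found in the camera images.
- post_box: Fixed black box with aluminium lid, 110 (its x) x 150 (its y) mm, lid top at z = 70 mm, inside 62 mm high. Origin at the centre of its underside, z up. The lid has one central slot, 30 mm wide (x), 110 mm long (y). A post, 75 mm long, passes only when roughly parallel to the slot; it may be poured from either side. On the lid round the slot stands a 24 mm high chute (see slot).
- slot (a point): Centre of the chute's open mouth, 94 mm above the table; axes as the box (y along the slot, x across it). The chute's long cheeks flare from 30 mm apart at the lid to 58 mm at the mouth; its upright end walls are 110 mm apart.
- tray: Loose grey plastic pouring tray, about 160 g, 92 mm long (y), x -36 to +42 mm. Origin on its underside, z up. Flat floor 4 mm above the underside (x -21 to +10), then on the +x side a ramp rising 25 degrees to the pouring lip. End walls 26 mm high at y = +-42 to 46. Two feet under the ramp at x = 27. Posts lie on the floor along y; they roll over the lip when it is tipped towards +x by over 25 degrees.
- tray_grip (a point): On the mid-plane of the tray's upright grip plate, at (-26, 0, 58) mm in the tray's frame. The plate is 10 mm thick (tray x -31 to -21), 56 mm wide (y -28 to +28), and its top edge is at z = 84 mm. Two small ribs, 32 mm high, stand behind it.
- tray_lip (a point): Middle of the pouring lip's upper edge, in the tray's frame (42, 0, 19) mm.
- post_a: Plain steel optical post, 12.6 mm diameter, 75 mm long, 75 g, lying in the tray, along the tray's y. Origin at the centre of one end; its z axis runs along the post to the other end.
- post_a_head (a point): Centre of post_a's other end, 75 mm from its origin.
- post_b: Second post, the same as post_a, lying beside it in the tray.
- post_b_head (a point): Centre of post_b's other end, 75 mm from its origin.
- screwdriver: Bystander: loose screwdriver, 192 mm long (along its y), 22 mm thick, lying on the table between box and tray. Origin under its middle.
There are look-alikes about, which are no part of the job. Several things look just like the tray: the one meant starts farthest to the robot's left.

How it is judged:
At the end, for the whole second after the job is handed in: Both ends of both posts are inside the box (below the lid's top, 70 mm over the table, and within its walls) and at rest; the tray stands upright on the table (within 0.1 rad, underside within 8 mm of the table top) and at rest (z of post_a in the frame of post_box between 0 and 0.07 m and x of post_a in the frame of post_box between -0.055 and 0.055 m and y of post_a in the frame of post_box between -0.075 and 0.075 m and z of post_a_head in the frame of post_box between 0 and 0.07 m and x of post_a_head in the frame of post_box between -0.055 and 0.055 m and y of post_a_head in the frame of post_box between -0.075 and 0.075 m and linear speed of each of post_a, post_b below 0.03 m/s and z of post_b in the frame of post_box between 0 and 0.07 m and x of post_b in the frame of post_box between -0.055 and 0.055 m and y of post_b in the frame of post_box between -0.075 and 0.075 m and z of post_b_head in the frame of post_box between 0 and 0.07 m and x of post_b_head in the frame of post_box between -0.055 and 0.055 m and y of post_b_head in the frame of post_box between -0.075 and 0.075 m and angle between tray's own z axis and vertical below 0.1 rad and height (world z) of tray between -0.008 and 0.008 m and linear speed of tray below 0.02 m/s); the robot touches nothing.
It fails at once if the fingers touch a post (contact force between the fingers and post_a above 0.5 N or contact force between the fingers and post_b above 0.5 N).
It fails at once if the screwdriver is moved by more than 30 mm (distance of screwdriver from where it was at the start of the episode above 0.03 m).
It also fails if it takes over 58 s, if anything falls off the work surface, if the arm or the gripper's body presses on something with over 40 N, if the wrist force passes 120 N, or if a joint passes its speed limit or range.

## Working session

There is one attempt and no reset: what is moved stays moved. The work goes in short steps, Python scripts to look and compute and a tool call to move; the robot and the scene stay as the last step left them, time stands still between calls to the robot, and variables do not carry over. Pictures are saved under pics/ and viewed, at most 10 in all, crops included, and the job is handed in when it is done.

Besides the shell and the picture viewer there is one more tool, called after "Emit:" as name(argument=value, ...) on one line, values as JSON. apply_moves: Moves the arm, as the interface text tells. Its arguments: {"type":"object","properties":{"steps":{"type":"array"},"grip_force":{"type":"number"}},"required":["steps"]}

```bash
mkdir -p pics; ls
cat > h.py <<'E'
import numpy as np, cv2
from rig import sensors, capture, job, masks_of, mark_of, ctrl
def pose(c):
    R,_=cv2.Rodrigues(np.array(c["rvec"],float)); return R,np.array(c["tvec"],float).ravel()
def ray(c,px):
    K=np.array(c["K"]);x=(px[0]-K[0,2])/K[0,0];y=(px[1]-K[1,2])/K[1,1]
    rd=np.hypot(x,y);r=rd
    for _ in range(30): r=rd/(1+c["k1"]*r*r)
    s=r/rd if rd>0 else 1
    R,t=pose(c); return -R.T@t, R.T@np.array([x*s,y*s,1])
def at_z(c,px,z):
    o,d=ray(c,px); return o+d*(z-o[2])/d[2]
def proj(c,P):
    R,t=pose(c);p=R@np.array(P,float)+t;x,y=p[:2]/p[2];f=1+c["k1"]*(x*x+y*y);K=np.array(c["K"])
    return np.array([K[0,0]*x*f+K[0,2],K[1,1]*y*f+K[1,2]])
def tri(c1,p1,c2,p2):
    A=np.zeros((3,3));b=np.zeros(3)
    for c,p in((c1,p1),(c2,p2)):
        o,d=ray(c,p);d/=np.linalg.norm(d);M=np.eye(3)-np.outer(d,d);A+=M;b+=M@o
    return np.linalg.solve(A,b)
def save(c,n,box=None,s=1):
    im=c["color"][:,:,::-1]
    if box: l,t,w,h=box; im=im[t:t+h,l:l+w]
    if s!=1: im=cv2.resize(im,None,fx=s,fy=s,interpolation=cv2.INTER_CUBIC)
    cv2.imwrite("pics/"+n,im)
E
python3 - <<'E'
from h import *
np.set_printoptions(precision=3,suppress=True)
print(sensors.state(),ctrl.tcp_to_grasp)
a=capture("side");b=capture("top")
cv2.imwrite("pics/1.png",cv2.resize(np.vstack([a["color"],b["color"]])[:,:,::-1],(400*1,600)))
save(a,"s.png");save(b,"t.png")
for n,c in(("side",a),("top",b)):
    R,t=pose(c);print(n,"cam at",-R.T@t,"fwd",R[2])
    for th in["tray","tray_grip","tray_lip","post_box","slot","post_a","post_a_head","screwdriver"]:
        print(th,[(np.round(m["at"]).tolist(),round(m["score"],2),at_z(c,m["at"],{"tray_grip":.058,"slot":.094,"tray_lip":.019,"post_a":.01,"post_a_head":.01}.get(th,0)).round(3)[:2].tolist()) for m in mark_of(c,th)])
E
```

```text
pics
{'t': 0.0, 'joint_pos': array([ 1.038,  0.221,  1.528,  0.   ,  1.395, -0.126]), 'qd': array([-0.001, -0.   , -0.001,  0.002,  0.001,  0.001]), 'joint_torque': array([ -0.   , -49.462, -38.738,   0.07 ,   0.057,  -0.   ]), 'tcp_pos': array([0.247, 0.573, 0.194]), 'ee_rot': array([[-0.918,  0.396, -0.001],
       [ 0.396,  0.918, -0.002],
       [ 0.   , -0.002, -1.   ]]), 'force': array([-0.179, -0.564,  0.412]), 'torque': array([ 0.039, -0.033,  0.037]), 'grip_force': 0.0, 'width': 0.08689243842615192} -0.0187
side cam at [ 0.306 -0.675  0.707] fwd [ 0.27   0.698 -0.664]
tray [([300.0, 306.0], 0.7, [0.515, -0.225]), ([390.0, 326.0], 0.56, [0.658, -0.327]), ([299.0, 319.0], 0.51, [0.5, -0.251])]
tray_grip [([311.0, 291.0], 0.75, [0.53, -0.237]), ([403.0, 296.0], 0.68, [0.685, -0.308]), ([295.0, 291.0], 0.17, [0.501, -0.225])]
tray_lip [([275.0, 307.0], 0.79, [0.463, -0.221]), ([384.0, 335.0], 0.58, [0.627, -0.349])]
post_box [([247.0, 201.0], 0.95, [0.51, 0.116])]
slot [([243.0, 172.0], 0.81, [0.504, 0.116])]
post_a [([308.0, 323.0], 0.77, [0.51, -0.271]), ([299.0, 321.0], 0.61,
[... 212 characters left out ...]
-0.007 -0.988]
tray [([337.0, 228.0], 0.74, [0.51, -0.219]), ([378.0, 173.0], 0.66, [0.667, -0.333]), ([328.0, 221.0], 0.46, [0.529, -0.195])]
tray_grip [([375.0, 163.0], 0.94, [0.681, -0.31]), ([336.0, 244.0], 0.71, [0.46, -0.204]), ([343.0, 216.0], 0.61, [0.534, -0.224])]
tray_lip [([336.0, 241.0], 0.8, [0.471, -0.212]), ([382.0, 188.0], 0.65, [0.62, -0.34])]
post_box []
slot [([211.0, 223.0], 0.97, [0.503, 0.117])]
post_a [([356.0, 227.0], 0.69, [0.513, -0.27]), ([350.0, 228.0], 0.52, [0.508, -0.252])]
post_a_head [([328.0, 218.0], 0.42, [0.535, -0.192])]
screwdriver [([268.0, 222.0], 0.66, [0.522, -0.027]), ([325.0, 225.0], 0.46, [0.516, -0.185]), ([355.0, 229.0], 0.22, [0.508, -0.269])]
```

Run:
```python
import cv2
a=cv2.imread("pics/s.png");b=cv2.imread("pics/t.png")
cv2.imwrite("pics/t1.png",cv2.resize(b[80:350,120:480],(800,600),interpolation=cv2.INTER_CUBIC))
cv2.imwrite("pics/s1.png",cv2.resize(a[110:410,130:530],(800,600),interpolation=cv2.INTER_CUBIC))
```

```text
(no output)
```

View pics/t1.png

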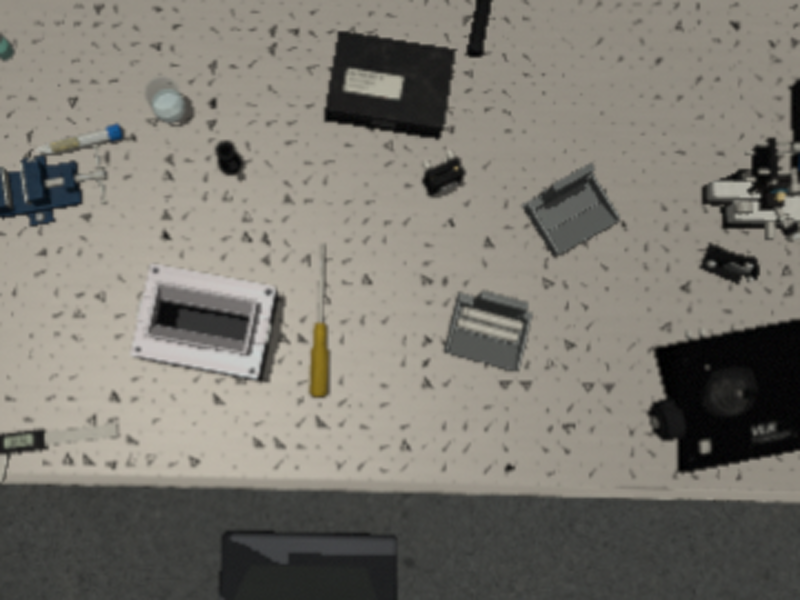

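View pics/s1.png

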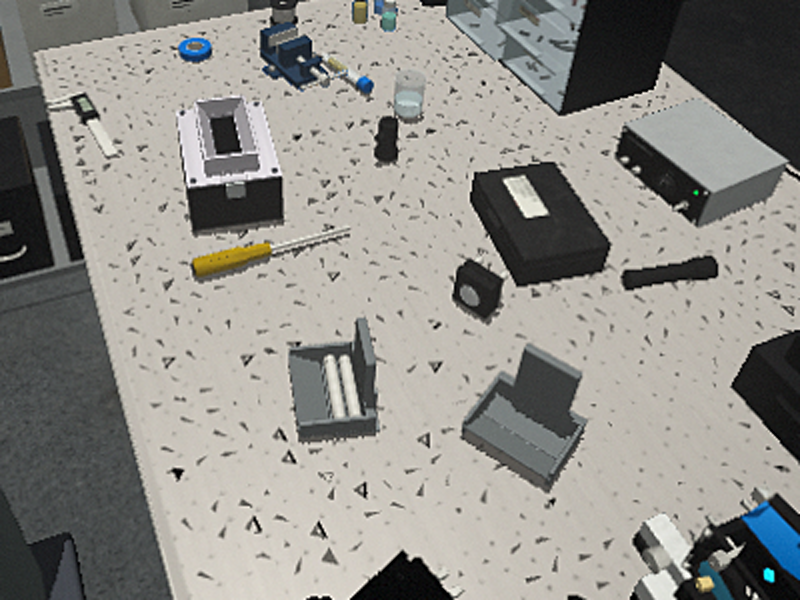

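The tray candidates are at top px (337,228), which holds two white posts, and (378,173), which is empty; in the side view they are (300,306) and (390,326). The robot's left is the image left, so (337,228) is the one to use. The box slot is at top px (211,223), and the screwdriver at (266,215) lies between box and tray. I'll fit poses to the silhouettes next.

```bash
cat > fit.py <<'E'
from h import *
from scipy.optimize import minimize
def bx(x0,x1,y0,y1,z0,z1): return [[x,y,z] for x in(x0,x1) for y in(y0,y1) for z in(z0,z1)]
TRAY=[bx(-36,42,-46,46,0,4)[:0] or [[-36,s*46,0] for s in(1,-1)]+[[12,s*46,0] for s in(1,-1)]+[[42,s*46,z] for s in(1,-1) for z in(15,19)]+[[-36,s*46,4] for s in(1,-1)]]
TRAY+=[bx(-36,42,42,46,4,26),bx(-36,42,-46,-42,4,26),bx(-31,-21,-28,28,0,84)]
BOX=[bx(-55,55,-75,75,0,70),[[s*x,t*58,z] for s in(1,-1) for t in(1,-1) for x,z in((18,70),(31,94))]]
def sil(c,parts,p):
    x,y,a=p;R=np.array([[np.cos(a),-np.sin(a),0],[np.sin(a),np.cos(a),0],[0,0,1]])
    m=np.zeros((420*2,560*2),np.uint8)
    for q in parts:
        P=np.array(q)*1e-3@R.T+[x,y,0]
        px=np.array([proj(c,v) for v in P])*2
        cv2.fillConvexPoly(m,cv2.convexHull((px*16).astype(np.int32)),1,shift=4)
    return m>0
def fit(cs,ms,parts,p0):
    M=[cv2.resize(m.astype(np.uint8),None,fx=2,fy=2,interpolation=cv2.INTER_NEAREST)>0 for m in ms]
    def f(p):
        e=0
        for c,m in zip(cs,M):
            s=sil(c,parts,p);e+=1-(s&m).sum()/(s|m).sum()
        return e
    best=None
    for da in(0,.08,-.08):
        r=minimize(f,np.array(p0)+[0,0,da],method="Nelder-Mead",options=dict(initial_simplex=np.array(p0)+[0,0,da]+np.array([[0,0,0],[.01,0,0],[0,.01,0],[0,0,.1]])))
        if best is None or r.fun<best.fun: best=r
    return best.x,best.fun
def pick(c,thing,near):
    L=[m for m in masks_of(c,thing) if m["score"]>.3]
    g=[m for m in L if np.hypot(*(np.argwhere(m["pixels"]).mean(0)[::-1]-near))<35]
    return g[0]["pixels"] if g else None
E
python3 - <<'E'
from fit import *
np.set_printoptions(precision=4,suppress=True)
a=capture("side");b=capture("top")
for th,parts,p0 in(("tray",TRAY,[.505,-.222,np.pi-.29]),("post_box",BOX,[.505,.117,-.18])):
    z=.03
    cs=[];ms=[]
    for c in(a,b):
        m=pick(c,th,proj(c,[p0[0],p0[1],z]))
        if m is None: print(th,"no mask",c is a);continue
        for q in(["post_a"] if th=="tray" else []):
            for k in masks_of(c,q):
                if k["score"]>.3: m=m|k["pixels"]
        cs.append(c);ms.append(m);print(th,m.sum())
    for s in ([0,1] if len(cs)>1 else [0]): print(" single",fit(cs[s:s+1],ms[s:s+1],parts,p0))
    p,e=fit(cs,ms,parts,p0);print(th,p,np.degrees(p[2]),e)
    for c in(a,b):
        im=c["color"]; ed=cv2.morphologyEx(sil(c,parts,p).astype(np.uint8),cv2.MORPH_GRADIENT,np.ones((3,3)))
        big=cv2.resize(im,None,fx=2,fy=2);big[ed>0]=[255,0,0];c["color"]=cv2.resize(big,(560,420)) if 0 else im
        c.setdefault("ov",cv2.resize(im,None,fx=2,fy=2))[ed>0]=[255,0,0]
A=a["ov"][230:730,420:760];B=b["ov"][340:600,340:740]
cv2.imwrite("pics/ov.png",np.hstack([A,np.vstack([B,np.zeros((240,400,3),np.uint8)])])[:,:,::-1])
E
```

```text
tray 1873
tray no mask False
 single (array([ 0.5088, -0.224 ,  2.892 ]), np.float64(0.10971071900132034))
tray [ 0.5088 -0.224   2.892 ] 165.70219312931593 0.10971071900132034
post_box 2921
post_box no mask False
 single (array([ 0.5028,  0.1148, -0.1595]), np.float64(0.028721716623528404))
post_box [ 0.5028  0.1148 -0.1595] -9.136381031180083 0.028721716623528404
```

View pics/ov.png

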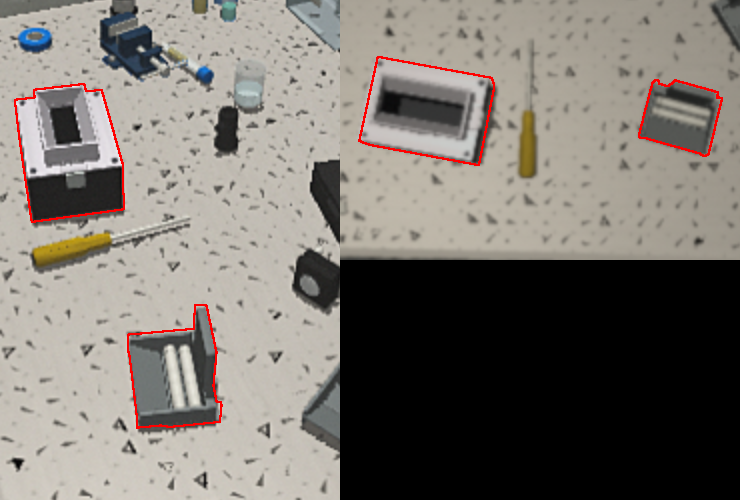

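The overlay fits tightly. The tray is at (0.509,-0.224) with yaw 165.7°, and the box at (0.503,0.115) with yaw -9.1°. I'll go above the grip plate.

Emit:
apply_moves(steps=[-0.0291, -0.0312, 0, 0, 0, 0, 1, -0.0291, -0.0312, 0, 0, 0, 0, 1, -0.0291, -0.0312, 0, 0, 0, 0, 1, -0.0291, -0.0312, 0, 0, 0, 0, 1, -0.0291, -0.0312, 0, 0, 0, 0, 1, -0.0291, -0.0312, 0, 0, 0, 0, 1, -0.0291, -0.0312, 0, 0, 0, 0, 1, -0.0291, -0.0312, 0, 0, 0, 0, 1, -0.0291, -0.0312, 0, 0, 0, 0, 1, -0.0291, -0.0312, 0, 0, 0, 0, 1, -0.0291, -0.0312, 0, 0, 0, 0, 1, -0.0291, -0.0312, 0, 0, 0, 0, 1, -0.0291, -0.0312, 0, 0, 0, 0, 1, -0.0291, -0.0312, 0, 0, 0, 0, 1, -0.0291, -0.0312, 0, 0, 0, 0, 1, -0.0291, -0.0312, 0, 0, 0, 0, 1, -0.0291, -0.0312, 0, 0, 0, 0, 1, -0.0291, -0.0312, 0, 0, 0, 0, 1, -0.0291, -0.0312, 0, 0, 0, 0, 1, -0.0291, -0.0312, 0, 0, 0, 0, 1])

```text
t: 2.92
tcp_pos: [0.5285, -0.2128, 0.1957]
ee_rot: [[-0.918, 0.396, 0.001], [0.396, 0.918, -0.0], [-0.001, 0.0, -1.0]]
force: [1.7, 0.8, 0.3]
width: 0.0873
grip_force: 0.0
```

Emit:
apply_moves(steps=[0, 0, 0, 0, 0, 5.4, 1, 0, 0, 0, 0, 0, 5.4, 1, 0, 0, 0, 0, 0, 5.4, 1, 0, 0, 0, 0, 0, 5.4, 1, 0, 0, 0, 0, 0, 5.4, 1, 0, 0, 0, 0, 0, 5.4, 1, 0, 0, 0, 0, 0, 5.4, 1, 0, 0, 0, 0, 0, 5.4, 1, 0, 0, 0, 0, 0, 5.4, 1, 0, 0, 0, 0, 0, 5.4, 1, 0, 0, 0, 0, 0, 5.4, 1, 0, 0, 0, 0, 0, 5.4, 1, 0, 0, 0, 0, 0, 5.4, 1, 0, 0, 0, 0, 0, 5.4, 1, 0, 0, 0, 0, 0, 5.4, 1, 0, 0, 0, 0, 0, 0, 1, 0, 0, 0, 0, 0, 0, 1])

```text
t: 4.33
tcp_pos: [0.5282, -0.2106, 0.1956]
ee_rot: [[0.244, 0.97, 0.0], [0.97, -0.244, -0.0], [-0.0, 0.0, -1.0]]
force: [0.1, 0.5, -0.6]
width: 0.0871
grip_force: 0.0
```

```bash
cat > go.py <<'E'
from h import *
from scipy.spatial.transform import Rotation as Ro
np.set_printoptions(precision=4,suppress=True)
def rel(P,R):
    s=sensors.state();R0=np.array(s["ee_rot"]);d=R0.T@(np.array(P)-s["tcp_pos"])
    print("t",s["t"],"tcp",s["tcp_pos"],"\n shift",d,"rot",Ro.from_matrix(R0.T@R).as_rotvec(degrees=True),"q",s["joint_pos"],"F",s["force"],s["width"])
def down(yaw_y):  # tool down, tool y at this world angle (deg)
    a=np.radians(yaw_y);y=np.array([np.cos(a),np.sin(a),0]);z=np.array([0,0,-1.]);return np.c_[np.cross(y,z),y,z]
E
python3 -c "
from go import *
rel([.5340,-.2304,.042],down(-14.3))"
```

```text
t 4.3333 tcp [ 0.5282 -0.2106  0.1956] 
 shift [-0.0178  0.0105  0.1536] rot [0.0035 0.0018 0.153 ] q [-0.5181  0.0863  1.6764 -0.      1.3788 -0.2712] F [ 0.1022  0.53   -0.5683] 0.08708669084478786
```

Emit:
apply_moves(steps=[-0.006, 0.0035, 0, 0, 0, 0, 1, -0.006, 0.0035, 0, 0, 0, 0, 1, -0.006, 0.0035, 0, 0, 0, 0, 1, 0, 0, 0.015, 0, 0, 0, 1, 0, 0, 0.015, 0, 0, 0, 1, 0, 0, 0.015, 0, 0, 0, 1, 0, 0, 0.015, 0, 0, 0, 1, 0, 0, 0.015, 0, 0, 0, 1, 0, 0, 0.015, 0, 0, 0, 1, 0, 0, 0.014, 0, 0, 0, 1, 0, 0, 0.01, 0, 0, 0, 1, 0, 0, 0.01, 0, 0, 0, 1, 0, 0, 0.01, 0, 0, 0, 1, 0, 0, 0.01, 0, 0, 0, 1, 0, 0, 0.01, 0, 0, 0, 1, 0, 0, 0, 0, 0, 0, 1, 0, 0, 0, 0, 0, 0, 1])

```text
t: 5.75
tcp_pos: [0.5334, -0.2304, 0.0408]
ee_rot: [[0.247, 0.969, -0.001], [0.969, -0.247, 0.001], [0.0, -0.001, -1.0]]
force: [0.3, 0.7, -0.2]
width: 0.0873
grip_force: 0.0
```

```bash
python3 -c "
from go import *
rel([.5340,-.2304,.042],down(-14.3))
c=capture('side');save(c,'g.png',(220,200,200,150),4)"
```

```text
t 5.75 tcp [ 0.5334 -0.2304  0.0408] 
 shift [ 0.0001  0.0006 -0.0012] rot [-0.0779 -0.0238 -0.0043] q [-0.5433  0.2775  1.767   0.      1.0985 -0.2937] F [ 0.2647  0.6675 -0.2165] 0.08728699723766278
```

View pics/g.png

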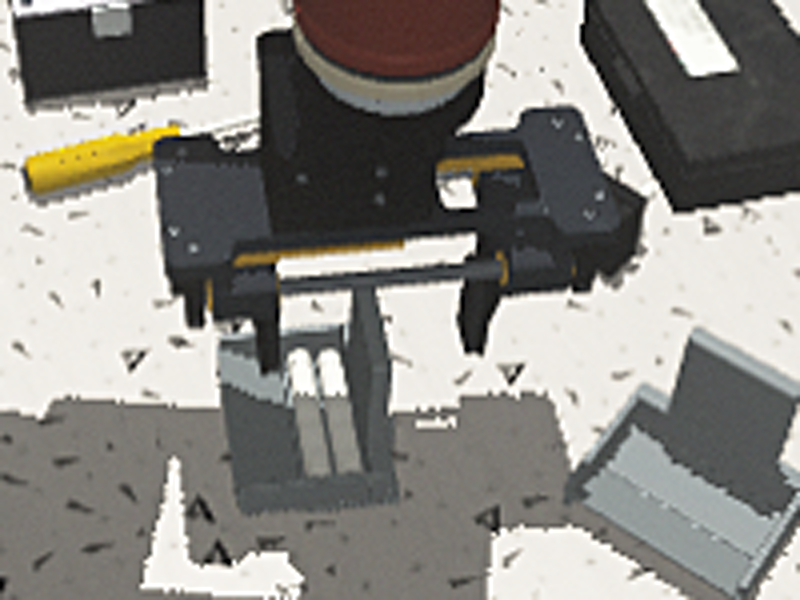

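The fingers straddle the plate (crop px 265–480, plate at about 370) and clear the posts. Next I close and lift.

Emit:
apply_moves(steps=[0, 0, 0, 0, 0, 0, -1, 0, 0, 0, 0, 0, 0, -1, 0, 0, 0, 0, 0, 0, -1, 0, 0, 0, 0, 0, 0, -1, 0, 0, 0, 0, 0, 0, -1, 0, 0, 0, 0, 0, 0, -1, 0, 0, 0, 0, 0, 0, -1, 0, 0, 0, 0, 0, 0, -1, 0, 0, 0, 0, 0, 0, -1, 0, 0, 0, 0, 0, 0, -1, 0, 0, 0, 0, 0, 0, -1, 0, 0, 0, 0, 0, 0, -1, 0, 0, 0, 0, 0, 0, -1, 0, 0, 0, 0, 0, 0, -1], grip_force=40)

```text
t: 6.97
tcp_pos: [0.5341, -0.2307, 0.0415]
ee_rot: [[0.247, 0.969, 0.0], [0.969, -0.247, -0.0], [-0.0, 0.0, -1.0]]
force: [1.4, -1.2, -1.8]
width: 0.0096
grip_force: 40.0
```

Emit:
apply_moves(steps=[0, 0, -0.003, 0, 0, 0, -1, 0, 0, -0.006, 0, 0, 0, -1, 0, 0, -0.008, 0, 0, 0, -1, 0, 0, -0.01, 0, 0, 0, -1, 0, 0, -0.012, 0, 0, 0, -1, 0, 0, -0.012, 0, 0, 0, -1, 0, 0, -0.012, 0, 0, 0, -1, 0, 0, -0.012, 0, 0, 0, -1, 0, 0, -0.012, 0, 0, 0, -1, 0, 0, -0.012, 0, 0, 0, -1, 0, 0, -0.012, 0, 0, 0, -1, 0, 0, -0.01, 0, 0, 0, -1, 0, 0, -0.008, 0, 0, 0, -1, 0, 0, -0.005, 0, 0, 0, -1, 0, 0, 0, 0, 0, 0, -1, 0, 0, 0, 0, 0, 0, -1])

```text
t: 8.3
tcp_pos: [0.5338, -0.2306, 0.1754]
ee_rot: [[0.247, 0.969, -0.0], [0.969, -0.247, 0.0], [0.0, -0.0, -1.0]]
force: [-0.7, -0.9, -2.6]
width: 0.01
grip_force: 40.0
```

```bash
cat >> go.py <<'E'
def pour(th,lip=(.5176,.1124,.108),yaw=170.9,rel0=(-.068,0,.023)):
    a=np.radians(yaw);Rt=Ro.from_euler("z",yaw,degrees=True)*Ro.from_euler("y",th,degrees=True)
    P=np.array(lip)+Rt.apply(rel0)
    Rt0=Rt.as_matrix(); R=np.c_[-Rt0[:,1],-Rt0[:,0],-Rt0[:,2]]
    return P,R
E
python3 -c "
from go import *
P,R=pour(0);print(P);rel(P,R)
c=capture('side');save(c,'l.png',(180,100,260,195),3)"
```

```text
[0.5847 0.1016 0.131 ]
t 8.3 tcp [ 0.5338 -0.2306  0.1754] 
 shift [ 0.3345 -0.0328  0.0445] rot [-0.0076 -0.0043 -5.2077] q [-0.5433  0.1322  1.665   0.      1.3445 -0.2936] F [-0.6912 -0.9368 -2.6184] 0.009963870764885988
```

View pics/l.png

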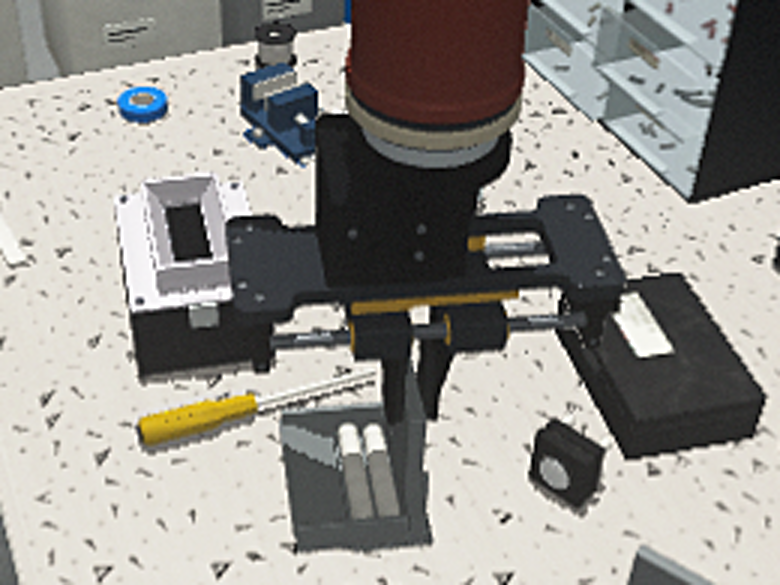

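Emit:
apply_moves(steps=[0.004, 0, 0, 0, 0, 0, -1, 0.009, -0.001, 0, 0, 0, 0, -1, 0.014, -0.0015, 0, 0, 0, 0, -1, 0.018, -0.002, 0, 0, 0, 0, -1, 0.022, -0.002, 0, 0, 0, 0, -1, 0.022, -0.0023, 0, 0, 0, 0, -1, 0.022, -0.0023, 0, 0, 0, 0, -1, 0.022, -0.0023, 0, 0, 0, 0, -1, 0.022, -0.0023, 0, 0, 0, 0, -1, 0.022, -0.0023, 0, 0, 0, 0, -1, 0.022, -0.0023, 0, 0, 0, 0, -1, 0.022, -0.0023, 0, 0, 0, 0, -1, 0.022, -0.0023, 0, 0, 0, 0, -1, 0.022, -0.002, 0, 0, 0, 0, -1, 0.021, -0.002, 0, 0, 0, 0, -1, 0.019, -0.002, 0, 0, 0, 0, -1, 0.014, -0.0015, 0, 0, 0, 0, -1, 0.009, -0.001, 0, 0, 0, -1.7, -1, 0.0055, 0, 0, 0, 0, -1.8, -1, 0, 0, 0, 0, 0, -1.7, -1])

```text
t: 10.02
tcp_pos: [0.5837, 0.102, 0.1754]
ee_rot: [[0.154, 0.988, -0.0], [0.988, -0.154, 0.0], [0.0, -0.0, -1.0]]
force: [0.5, 0.5, -3.4]
width: 0.0095
grip_force: 40.0
```

Emit:
apply_moves(steps=[0, -0.0008, -0.0024, -2, 0, 0, -1, 0, -0.0008, -0.0024, -2, 0, 0, -1, 0, -0.0008, -0.0024, -2, 0, 0, -1, 0, -0.0008, -0.0024, -2, 0, 0, -1, 0, -0.0008, -0.0024, -2, 0, 0, -1, 0, -0.0008, -0.0024, -2, 0, 0, -1, 0, -0.0008, -0.0024, -2, 0, 0, -1, 0, -0.0008, -0.0024, -2, 0, 0, -1, 0, -0.0008, -0.0024, -2, 0, 0, -1, 0, 0, 0, 0, 0, 0, -1, 0, 0, 0, 0, 0, 0, -1])

```text
t: 10.93
tcp_pos: [0.5732, 0.1021, 0.1958]
ee_rot: [[0.158, 0.94, 0.304], [0.988, -0.15, -0.049], [-0.001, 0.308, -0.951]]
force: [-0.1, -0.6, -2.4]
width: 0.0093
grip_force: 40.0
```

```bash
python3 -c "
from go import *
P,R=pour(18,lip=(.5176,.1124,.112));rel(P,R)
a=capture('side');b=capture('top')
A=a['color'][80:280,150:400];B=b['color'][130:330,120:370]
cv2.imwrite('pics/p.png',cv2.resize(np.vstack([A,B])[:,:,::-1],None,fx=1.5,fy=1.5))"
```

```text
t 10.9333 tcp [0.5732 0.1021 0.1958] 
 shift [ 0.0014 -0.0116  0.0392] rot [-0.0627  0.0215  0.0434] q [ 0.0895 -0.1291  1.9221 -0.088   1.0463  0.2801] F [-0.1177 -0.5527 -2.3665] 0.009328857158129812
```

View pics/p.png

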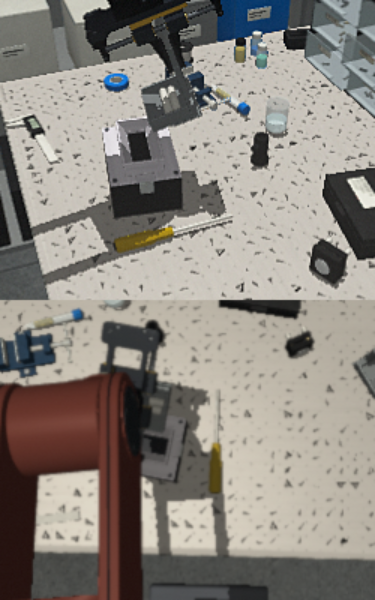

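The tray is tilted 18° above the chute on its far side, lip towards the slot (side crop px 165,100), with the posts still resting against the plate. I'll lower it, then tip slowly.

Emit:
apply_moves(steps=[0.0002, -0.0015, 0.005, 0, 0, 0, -1, 0.0002, -0.0015, 0.005, 0, 0, 0, -1, 0.0002, -0.0015, 0.005, 0, 0, 0, -1, 0.0002, -0.0015, 0.005, 0, 0, 0, -1, 0.0002, -0.0015, 0.005, 0, 0, 0, -1, 0.0002, -0.0015, 0.005, 0, 0, 0, -1, 0.0002, -0.0015, 0.005, 0, 0, 0, -1, 0, -0.0011, 0.004, 0, 0, 0, -1, 0, 0, 0, 0, 0, 0, -1, 0, 0, 0, 0, 0, 0, -1])

```text
t: 11.87
tcp_pos: [0.5748, 0.1036, 0.1548]
ee_rot: [[0.158, 0.939, 0.304], [0.987, -0.15, -0.049], [-0.0, 0.308, -0.951]]
force: [-0.6, 0.7, -3.3]
width: 0.0099
grip_force: 40.0
```

Emit:
apply_moves(steps=[0, -0.0004, -0.0012, -1, 0, 0, -1, 0, -0.0004, -0.0012, -1, 0, 0, -1, 0, -0.0004, -0.0012, -1, 0, 0, -1, 0, -0.0004, -0.0012, -1, 0, 0, -1, 0, -0.0004, -0.0012, -1, 0, 0, -1, 0, -0.0004, -0.0012, -1, 0, 0, -1, 0, -0.0004, -0.0012, -1, 0, 0, -1, 0, -0.0004, -0.0012, -1, 0, 0, -1, 0, -0.0004, -0.0012, -1, 0, 0, -1, 0, -0.0004, -0.0012, -1, 0, 0, -1, 0, -0.0004, -0.0012, -1, 0, 0, -1, 0, -0.0004, -0.0012, -1, 0, 0, -1, 0, 0, 0, 0, 0, 0, -1, 0, 0, 0, 0, 0, 0, -1, 0, 0, 0, 0, 0, 0, -1, 0, 0, 0, 0, 0, 0, -1, 0, 0, 0, 0, 0, 0, -1, 0, 0, 0, 0, 0, 0, -1, 0, 0, 0, 0, 0, 0, -1, 0, 0, 0, 0, 0, 0, -1])

```text
t: 13.53
tcp_pos: [0.5651, 0.1052, 0.1664]
ee_rot: [[0.158, 0.855, 0.494], [0.987, -0.137, -0.079], [-0.0, 0.5, -0.866]]
force: [-0.9, 0.3, -2.7]
width: 0.0096
grip_force: 40.0
```

```bash
python3 -c "
from go import *
P,R=pour(30,lip=(.5176,.1124,.112));rel(P,R)
a=capture('side')
print([(m['score'],m['rect']) for m in masks_of(a,'post_a')])
save(a,'q.png',(190,80,130,130),4)"
```

```text
t 13.5333 tcp [0.5651 0.1052 0.1664] 
 shift [-0.0004 -0.0008  0.0001] rot [-0.0075  0.0086 -0.0104] q [ 0.1429 -0.2588  2.1504 -0.218   0.7583  0.423 ] F [-0.8576  0.304  -2.6507] 0.00964905318408625
[(0.45, [259.5, 151.1, 6.2, 17.0]), (0.44, [260.0, 151.1, 6.3, 12.7])]
```

View pics/q.png

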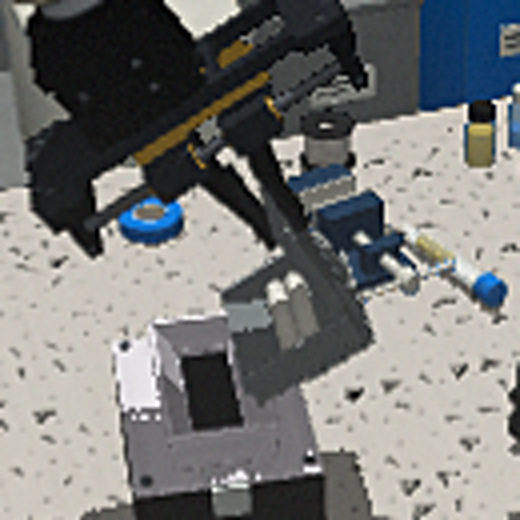

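The lip is over the mouth (crop px 245,390) and the posts are still in the tray, so I continue tipping.

Emit:
apply_moves(steps=[0, -0.0004, -0.0012, -1, 0, 0, -1, 0, -0.0004, -0.0012, -1, 0, 0, -1, 0, -0.0004, -0.0012, -1, 0, 0, -1, 0, 0, 0, 0, 0, 0, -1, 0, 0, 0, 0, 0, 0, -1, 0, 0, 0, 0, 0, 0, -1, 0, 0, 0, 0, 0, 0, -1, 0, 0, 0, 0, 0, 0, -1, 0, -0.0004, -0.0012, -1, 0, 0, -1, 0, -0.0004, -0.0012, -1, 0, 0, -1, 0, -0.0004, -0.0012, -1, 0, 0, -1, 0, 0, 0, 0, 0, 0, -1, 0, 0, 0, 0, 0, 0, -1, 0, 0, 0, 0, 0, 0, -1, 0, 0, 0, 0, 0, 0, -1, 0, 0, 0, 0, 0, 0, -1, 0, 0, 0, 0, 0, 0, -1])

```text
t: 15.05
tcp_pos: [0.5594, 0.1061, 0.1713]
ee_rot: [[0.158, 0.799, 0.58], [0.987, -0.128, -0.093], [0.0, 0.588, -0.809]]
force: [-0.3, -0.0, -1.9]
width: 0.0093
grip_force: 40.0
```

```bash
python3 -c "
from go import *
P,R=pour(36,lip=(.5176,.1124,.112));rel(P,R)
a=capture('side')
print([(m['score'],m['rect']) for m in masks_of(a,'post_a')])
save(a,'r.png',(190,80,130,130),4)"
```

```text
t 15.05 tcp [0.5594 0.1061 0.1713] 
 shift [-0.0004 -0.0011  0.0002] rot [ 0.0058  0.0077 -0.0132] q [ 0.1743 -0.3374  2.2423 -0.3192  0.6599  0.5286] F [-0.2581 -0.0014 -1.851 ] 0.00933321401658532
[]
```

View pics/r.png

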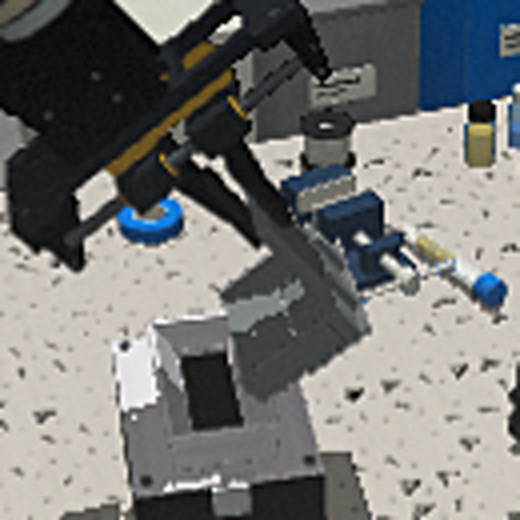

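The tray is empty and no posts show anywhere on the lid. I raise it, level it, and carry it back.

Emit:
apply_moves(steps=[0, 0.0088, -0.0121, 0, 0, 0, -1, 0, 0.0088, -0.0121, 0, 0, 0, -1, 0, 0.0088, -0.0121, 0, 0, 0, -1, 0, 0.0088, -0.0121, 0, 0, 0, -1, 0, 0.0016, 0.0047, 4, 0, 0, -1, 0, 0.0016, 0.0047, 4, 0, 0, -1, 0, 0.0016, 0.0047, 4, 0, 0, -1, 0, 0.0016, 0.0047, 4, 0, 0, -1, 0, 0.0016, 0.0047, 4, 0, 0, -1, 0, 0.0016, 0.0047, 4, 0, 0, -1, 0, 0.0016, 0.0047, 4, 0, 0, -1, 0, 0.0016, 0.0047, 4, 0, 0, -1, 0, 0.0016, 0.0047, 4, 0, 0, -1, 0, 0, 0, 0, 0, 0, -1, 0, 0, 0, 0, 0, 0, -1])

```text
t: 16.4
tcp_pos: [0.587, 0.1013, 0.1954]
ee_rot: [[0.159, 0.987, -0.001], [0.987, -0.159, -0.0], [-0.001, -0.001, -1.0]]
force: [-0.8, -0.1, -1.7]
width: 0.0096
grip_force: 40.0
```

```bash
python3 -c "
from go import *
rel((.534,-.2307,.0415),down(-9.1))
b=capture('top');a=capture('side')
for c in(a,b): print([(m['score'],m['rect']) for m in masks_of(c,'post_a')])"
```

```text
t 16.4 tcp [0.587  0.1013 0.1954] 
 shift [-0.3362  0.0006  0.1541] rot [-0.0306  0.0334 -0.0537] q [ 0.0389  0.1517  1.6053 -0.0005  1.3852  0.1988] F [-0.7824 -0.0558 -1.7054] 0.00957308709364624
[]
[]
```

Emit:
apply_moves(steps=[-0.012, 0, 0, 0, 0, 0, -1, -0.024, 0, 0, 0, 0, 0, -1, -0.024, 0, 0, 0, 0, 0, -1, -0.024, 0, 0, 0, 0, 0, -1, -0.024, 0, 0, 0, 0, 0, -1, -0.024, 0, 0, 0, 0, 0, -1, -0.024, 0, 0, 0, 0, 0, -1, -0.024, 0, 0, 0, 0, 0, -1, -0.024, 0, 0, 0, 0, 0, -1, -0.024, 0, 0, 0, 0, 0, -1, -0.024, 0, 0, 0, 0, 0, -1, -0.024, 0, 0, 0, 0, 0, -1, -0.024, 0, 0, 0, 0, 0, -1, -0.024, 0, 0, 0, 0, 0, -1, -0.012, 0, 0, 0, 0, 0, -1, 0, 0, 0, 0, 0, 0, -1, 0, 0, 0, 0, 0, 0, -1])

```text
t: 18.02
tcp_pos: [0.5329, -0.2301, 0.1972]
ee_rot: [[0.16, 0.987, 0.001], [0.987, -0.16, 0.0], [0.0, 0.001, -1.0]]
force: [-0.2, 0.0, -0.8]
width: 0.009
grip_force: 40.0
```

Emit:
apply_moves(steps=[0, 0, 0.01, 0, 0, 0, -1, 0, 0, 0.02, 0, 0, 0, -1, 0, 0, 0.02, 0, 0, 0, -1, 0, 0, 0.02, 0, 0, 0, -1, 0, 0, 0.02, 0, 0, 0, -1, 0, 0, 0.02, 0, 0, 0, -1, 0, 0, 0.015, 0, 0, 0, -1, 0, 0, 0.01, 0, 0, 0, -1, 0, 0, 0.005, 0, 0, 0, -1, 0, 0, 0.003, 0, 0, 0, -1, 0, 0, 0.003, 0, 0, 0, -1, 0, 0, 0.002, 0, 0, 0, -1, 0, 0, 0.002, 0, 0, 0, -1, 0, 0, 0, 0, 0, 0, -1, 0, 0, 0, 0, 0, 0, -1])

```text
t: 19.27
tcp_pos: [0.5335, -0.2302, 0.0473]
ee_rot: [[0.158, 0.987, 0.001], [0.987, -0.158, -0.0], [-0.0, 0.001, -1.0]]
force: [0.1, 0.6, -1.3]
width: 0.0093
grip_force: 40.0
```

Emit:
apply_moves(steps=[0, 0, 0.002, 0, 0, 0, -1, 0, 0, 0.002, 0, 0, 0, -1, 0, 0, 0.001, 0, 0, 0, -1, 0, 0, 0, 0, 0, 0, -1, 0, 0, 0, 0, 0, 0, -1])

```text
t: 19.68
tcp_pos: [0.5332, -0.2299, 0.0417]
ee_rot: [[0.158, 0.987, -0.0], [0.987, -0.158, 0.0], [0.0, -0.0, -1.0]]
force: [0.3, -0.2, -1.6]
width: 0.0098
grip_force: 40.0
```

Emit:
apply_moves(steps=[0, 0, 0.001, 0, 0, 0, -1, 0, 0, 0, 0, 0, 0, -1, 0, 0, 0, 0, 0, 0, -1])

```text
t: 19.93
tcp_pos: [0.5337, -0.2301, 0.0413]
ee_rot: [[0.158, 0.987, 0.001], [0.987, -0.158, -0.0], [-0.0, 0.001, -1.0]]
force: [-0.2, 0.1, 2.0]
width: 0.0098
grip_force: 40.0
```

Emit:
apply_moves(steps=[0, 0, 0, 0, 0, 0, 0, 0, 0, 0, 0, 0, 0, 0.3, 0, 0, 0, 0, 0, 0, 0.6, 0, 0, 0, 0, 0, 0, 0.6, 0, 0, 0, 0, 0, 0, 0.6, 0, 0, 0, 0, 0, 0, 0.6, 0, 0, 0, 0, 0, 0, 0.6, 0, 0, 0, 0, 0, 0, 0.6, 0, 0, -0.01, 0, 0, 0, 0.6, 0, 0, -0.02, 0, 0, 0, 0.6, 0, 0, -0.025, 0, 0, 0, 0.6, 0, 0, -0.025, 0, 0, 0, 0.6, 0, 0, -0.025, 0, 0, 0, 0.6, 0, 0, -0.025, 0, 0, 0, 0.6, 0, 0, -0.025, 0, 0, 0, 0.6, 0, 0, -0.02, 0, 0, 0, 0.6, 0, 0, 0, 0, 0, 0, 0.6])

```text
t: 21.35
tcp_pos: [0.5359, -0.2314, 0.2225]
ee_rot: [[0.158, 0.987, 0.008], [0.987, -0.158, -0.005], [-0.004, 0.009, -1.0]]
force: [0.6, 0.0, 1.7]
width: 0.0696
grip_force: 0.0
```

```bash
python3 -c "
from go import *
s=sensors.state();print(s['t'],s['tcp_pos'],s['width'])
a=capture('side');b=capture('top')
cv2.imwrite('pics/z.png',np.hstack([cv2.resize(a['color'][130:380,190:390],(480,600)),cv2.resize(b['color'][180:305,170:250],(320,500)) if 0 else cv2.resize(b['color'][185:285,170:230],(320,600))])[:,:,::-1])"
```

```text
21.35 [ 0.5359 -0.2314  0.2225] 0.06959224807263847
```

View pics/z.png

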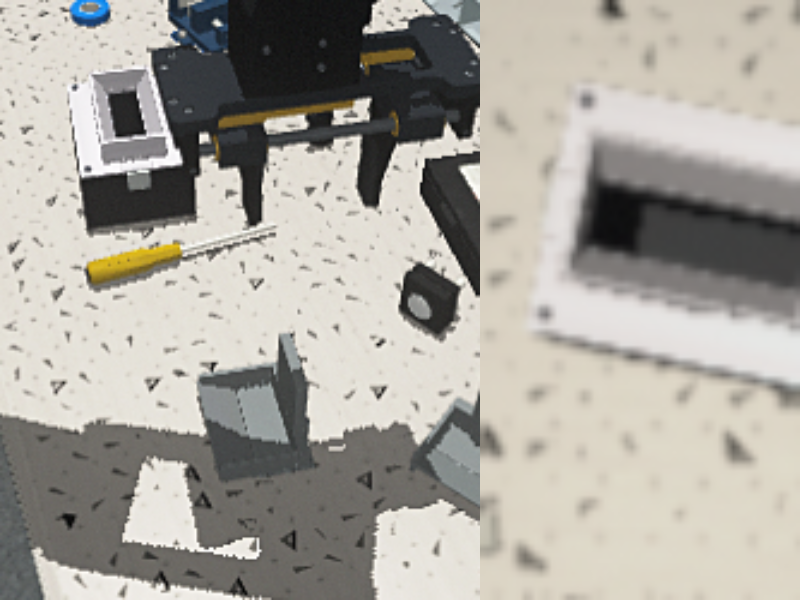

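The tray stands upright and empty, the screwdriver is unmoved, and nothing is stuck in the chute. I'll run one last check for stray posts, then hand in.

```bash
python3 -c "
from go import *
for n in('side','top'):
    c=capture(n);print([(m['score'],m['rect']) for m in masks_of(c,'post_a')])
print(job.hand_in())"
```

```text
[(0.73, [272.9, 270.3, 48.0, 60.4])]
[]
the job is handed in; nothing more can be done
None
```

The job is handed in at about 21 s of the 58 s. Both posts were tipped through the slot: none showed on the lid, in the chute or on the table afterwards, but I could not see into the box to confirm how they lie. The empty tray stands upright and released, and the screwdriver looked unmoved. One last "post" detection in the side view was a box the size of the whole tray, which I took as false because the picture just before showed it empty.

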